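Load the autosampler tray in rack order

ROBOT

A 6-joint arm with a two-finger parallel gripper is mounted at the origin on the work surface. World frame = base frame: x ahead of the robot, y to its left, z up, the work surface at z = 0. Lengths are in m, angles in rad, forces in N, time in s.
With the tool pointing down it reaches from about 0.25 to 0.8 m from the base axis. Payload 3.9 kg.
Tool frame: the origin (TCP) lies midway between the tips of the shut fingers; the grasp point (between the pads) lies 19 mm behind it (r.grip_depth is the distance from the TCP to the grasp point, in m); z points along the fingers, y is the line along which they close (so a half turn about z gives the same grasp; the last joint's range is limited). The gripper opens to 85 mm and grips with 20 to 120 N. Pads are 22 mm wide; open, the fingers measure 114 mm over their backs; the gripper's body (76 mm by 85 mm) begins 54 mm behind the grasp point. The pads swing forward as they close: fully open they stand 13 mm farther back than shut.
Start: joints at [1.133, 0.26, -0.138, 1.173, 0, 1.571], TCP at [0.223, 0.475, 0.209] pointing down, gripper open.
Joint ranges: [-2.78, 2.78], [-0.83, 1.72], [-1.28, 1.37], [-1.9, 2.12], [-1.57, 1.48], [-3.14, 3.14]. Speed limits (rad/s): [2.57, 2.57, 3.14, 3.14, 3.14, 3.14].

INTERFACE

Orientations are given as a unit quaternion [w, x, y, z].
In Python, from bench import monitor, vision, hand_in, r gives the robot as it stands. The module is installed in compiled form; this text tells all that it offers.
- The arm moves only by the shell command python3 -m handwheel 'ROWS' [OPENING] [FORCE]. ROWS is JSON, a list of rows, each a list of 4 numbers: the shift along the tool's x, y, z in cm, then the turn about the tool's z in rad. A call has 1 to 5 rows; each row shifts and turns the commanded pose from where the row before left it, along the tool's axes as they then stand; what a row does not reach is not made up. A row lasts 1/12 s, in which the tool goes at most 41.7 mm and 7.16 degrees, less where a joint would pass 70% of its speed; a pose out of reach is approached as far as the arm can. A call is refused whole if a number of a shift passes 4.17 or a number of a turn 0.125, either way. A call with a gripper value outside its range is refused whole. OPENING is the closure, from -1 (fully open) to 1 (shut), set as the call begins (- or left out, the last holds). The fingers move at their own pace and stop on an object; FORCE is the grip in N (left out, the last holds). Time passes only in rows, so rows that do not move let the fingers close. It gives the time, the measured TCP pose, the force, the opening and the grip force at its end, in the units of the state.
- monitor.get_obs(): the state, without advancing time (a new reading comes with each control period).
- vision.grab_frame(name): name is "side" or "top" or "wrist"; returns a dict with "frame" (420x560x3 uint8, blue, green, red), "z_map" (420x560 float32, m along the optical axis (not along the pixel's ray), 0 where there is no reading), "vfov" (degrees; the focal length in pixels is half the picture's height over the tangent of half this angle, whatever the lens; pixels are square), "cx", "cy" (the principal point, pixels), "distortion" ([k1, k2, p1, p2, k3] as OpenCV has them; the pictures are not rectified), "R" (3x3) and "t" (3): a world point X has camera coordinates R X + t; the wrist camera has in their place "tool_from_camera" (4x4, takes a point from camera to tool coordinates, whose origin is the TCP and whose axes are the flange's). Camera axes: x right, y down, z forward; pixel columns grow to the right and rows downward; lengths in m; the calibration is good to about 2 mm. A picture is of the moment at which its call begins: read the wrist's pose just before it.
- hand_in(): hands the job in; it is judged then, once.
The state is a dict: "clock": time; "joint_positions": joint angles; "qd": joint speeds; "joint_efforts": joint torques, N m; "tcp_pos": TCP position; "tool_rot": TCP orientation; "force": force on the tool from outside, world axes, zero at the start; "moment": the same for the moment, N m; "opening": finger opening in m; "finger_force": force on a finger pad.
Only numpy, scipy, OpenCV 4.12 (cv2) and the standard library are available. Lean on these libraries where they do the work, as an engineer would, in place of code of your own. Each camera call takes 0.05 s, during which the arm holds its last target. There are 200 camera calls.

TASK

Load the autosampler's green carry tray: move the four sample bottles out of the orange bench rack into the tray, one to a well, in the same order, so that the bottle beside the rack's card holder ends in the well beside the tray's handle, the next one in the next well, and so on down the row. Set each bottle down gently on the floor of its well; do not drop any or tip any over.

Things in the scene. Friction and masses are not known exactly. Their poses are not given: they have to be found in the camera images.
- tall: Loose white plastic sample bottle, red screw cap, 0.08-0.16 kg: the tallest, a round bottle 108 mm high, body 40 mm across, round shoulder to a thin neck; cap 28 mm across, from 86 to 108 mm above the underside. Origin: centre of its underside, z up its axis. Starts upright in a rack cell; grip it across the cap from above.
- jar: Loose white plastic sample bottle, red screw cap, 0.08-0.16 kg: the shortest, a wide-mouthed round jar 74 mm high, body 42 mm across; cap 40 mm across, from 52 to 74 mm above the underside; the body begins 6 mm below the cap. Origin: centre of its underside, z up its axis. Starts upright in a rack cell; grip it across the cap from above.
- square: Loose white plastic sample bottle, red screw cap, 0.08-0.16 kg: a square bottle 90 mm high, body 36 x 36 mm, flat shoulder at 62 mm; cap 32 mm across, from 68 to 90 mm above the underside. Its sides start within 10 degrees of parallel to the cell walls. Origin: centre of its underside, z up its axis. Starts upright in a rack cell; grip it across the cap from above.
- conical: Loose white plastic sample bottle, red screw cap, 0.08-0.16 kg: a conical bottle 96 mm high, 42 mm across at the foot, tapering evenly to the neck; cap 24 mm across, from 74 to 96 mm above the underside. Origin: centre of its underside, z up its axis. Starts upright in a rack cell; grip it across the cap from above.
- rack: Orange bench rack, fixed, any heading: rail 300 x 66 x 6 mm with four orange cells in a row (bottles start in them). Its first end (-x) has an upright card holder with a blank white card, 66 mm high, 158 mm from the origin. Origin: underside, mid-row; x along the row away from the card holder, z up. Cell centres at x = -99, -33, 33, 99 mm, y = 0.
- tray: Dark green autosampler tray, fixed, any heading, empty: 274 x 74 x 37 mm, four open wells in a row, 60 x 60 mm inside, floors 6 mm above its underside. Its first end (-x) has a steel loop handle 63 mm high, 152 mm from the origin. Origin: underside, mid-row; x along the row away from the handle, z up. Well centres at x = -99, -33, 33, 99 mm, y = 0.
- cell_tall: The orange rack cell in which the bottle 'tall' stands at the start; it is fixed, like the other three, and so marks that bottle's place in the row. 65 x 65 mm, open on top, 60 x 60 mm inside, walls 38 mm high. Origin: centre of its underside, 6 mm above the bench; its floor lies 4 mm above that. Axes parallel to the rack's.
- cell_jar: The orange rack cell in which the bottle 'jar' stands at the start; it is fixed, like the other three, and so marks that bottle's place in the row. 65 x 65 mm, open on top, 60 x 60 mm inside, walls 38 mm high. Origin: centre of its underside, 6 mm above the bench; its floor lies 4 mm above that. Axes parallel to the rack's.
- cell_square: The orange rack cell in which the bottle 'square' stands at the start; it is fixed, like the other three, and so marks that bottle's place in the row. 65 x 65 mm, open on top, 60 x 60 mm inside, walls 38 mm high. Origin: centre of its underside, 6 mm above the bench; its floor lies 4 mm above that. Axes parallel to the rack's.
- cell_conical: The orange rack cell in which the bottle 'conical' stands at the start; it is fixed, like the other three, and so marks that bottle's place in the row. 65 x 65 mm, open on top, 60 x 60 mm inside, walls 38 mm high. Origin: centre of its underside, 6 mm above the bench; its floor lies 4 mm above that. Axes parallel to the rack's.

How it is judged:
At the end, for the whole second after the job is handed in: Every bottle stands in the tray well whose place from the handle equals the bottle's starting place from the card holder: its axis within 15 mm of the well's centre along and across the row, its underside within 6 mm of the well floor, upright within 0.15 rad, at rest and released (((x of cell_tall in the frame of rack between -0.119 and -0.079 m and x of tall in the frame of tray between -0.114 and -0.084 m) or (x of cell_tall in the frame of rack between -0.053 and -0.013 m and x of tall in the frame of tray between -0.048 and -0.018 m) or (x of cell_tall in the frame of rack between 0.013 and 0.053 m and x of tall in the frame of tray between 0.018 and 0.048 m) or (x of cell_tall in the frame of rack between 0.079 and 0.119 m and x of tall in the frame of tray between 0.084 and 0.114 m)) and y of tall in the frame of tray between -0.015 and 0.015 m and z of tall in the frame of tray between 0 and 0.012 m and angle between each of tall, jar, square, conical's own z axis and vertical below 0.15 rad and linear speed of each of tall, jar, square, conical below 0.02 m/s and angular speed of each of tall, jar, square, conical below 0.2 rad/s and ((x of cell_jar in the frame of rack between -0.119 and -0.079 m and x of jar in the frame of tray between -0.114 and -0.084 m) or (x of cell_jar in the frame of rack between -0.053 and -0.013 m and x of jar in the frame of tray between -0.048 and -0.018 m) or (x of cell_jar in the frame of rack between 0.013 and 0.053 m and x of jar in the frame of tray between 0.018 and 0.048 m) or (x of cell_jar in the frame of rack between 0.079 and 0.119 m and x of jar in the frame of tray between 0.084 and 0.114 m)) and y of jar in the frame of tray between -0.015 and 0.015 m and z of jar in the frame of tray between 0 and 0.012 m and ((x of cell_square in the frame of rack between -0.119 and -0.079 m and x of square in the frame of tray between -0.114 and -0.084 m) or (x of cell_square in the frame of rack between -0.053 and -0.013 m and x of square in the frame of tray between -0.048 and -0.018 m) or (x of cell_square in the frame of rack between 0.013 and 0.053 m and x of square in the frame of tray between 0.018 and 0.048 m) or (x of cell_square in the frame of rack between 0.079 and 0.119 m and x of square in the frame of tray between 0.084 and 0.114 m)) and y of square in the frame of tray between -0.015 and 0.015 m and z of square in the frame of tray between 0 and 0.012 m and ((x of cell_conical in the frame of rack between -0.119 and -0.079 m and x of conical in the frame of tray between -0.114 and -0.084 m) or (x of cell_conical in the frame of rack between -0.053 and -0.013 m and x of conical in the frame of tray between -0.048 and -0.018 m) or (x of cell_conical in the frame of rack between 0.013 and 0.053 m and x of conical in the frame of tray between 0.018 and 0.048 m) or (x of cell_conical in the frame of rack between 0.079 and 0.119 m and x of conical in the frame of tray between 0.084 and 0.114 m)) and y of conical in the frame of tray between -0.015 and 0.015 m and z of conical in the frame of tray between 0 and 0.012 m); the robot touches nothing.
It fails at once if a bottle is tipped over (more than 0.7 rad from upright) (angle between any of tall, jar, square, conical's own z axis and vertical above 0.7 rad).
It fails at once if a bottle is dropped (falls out of the fingers' hold faster than 0.75 m/s, some 3 cm of free fall) ((linear speed of tall above 0.75 m/s and contact force between tall and the fingers below 0.05 N) or (linear speed of jar above 0.75 m/s and contact force between jar and the fingers below 0.05 N) or (linear speed of square above 0.75 m/s and contact force between square and the fingers below 0.05 N) or (linear speed of conical above 0.75 m/s and contact force between conical and the fingers below 0.05 N)).
It also fails if it takes over 109 s, if anything falls off the work surface, if the arm or the gripper's body presses on something with over 40 N, if the wrist force passes 120 N, or if a joint passes its speed limit or range.

## Working session

There is one attempt and no reset: what is moved stays moved. The work goes in short steps, Python scripts to look and compute and a shell command to move; the robot and the scene stay as the last step left them, time stands still between calls to the robot, and variables do not carry over. Pictures are saved under pics/ and viewed, at most 14 in all, crops included, and the job is handed in when it is done.

```bash
mkdir -p pics; python3 - <<'E'
from bench import monitor, vision, r
import cv2
print(monitor.get_obs()); print(r.grip_depth)
for n in ("top","side"):
    f=vision.grab_frame(n); cv2.imwrite(f"pics/{n}1.png",f["frame"])
    print(n,f["vfov"],f["cx"],f["cy"],f["distortion"],f["R"],f["t"])
E
```

```text
{'clock': 0.0, 'joint_positions': array([ 1.13300458e+00,  2.60687730e-01, -1.39408992e-01,  1.17266728e+00,
       -1.24994966e-05,  1.57082532e+00]), 'qd': array([ 0.00088207,  0.00081648,  0.00068276, -0.00090403,  0.00106815,
        0.00202119]), 'joint_efforts': array([ 6.54861451e-04, -4.05684471e+01,  2.53920096e+01,  1.87420839e-02,
        2.06394304e-05, -1.62418708e-06]), 'tcp_pos': array([0.22226254, 0.47482296, 0.20794788]), 'tool_rot': array([-2.07527410e-04,  2.17166012e-01,  9.76134189e-01, -9.61719825e-04]), 'force': array([0.83863089, 0.24713942, 0.10555176]), 'moment': array([-0.00498125,  0.03932409, -0.01502323]), 'finger_force': 0.0, 'opening': 0.08506014157114458}
0.0187
top 42.24207807727946 287.24423222455357 207.71366003458292 [0.01179951 0.         0.         0.         0.        ] [[-0.02732005 -0.9995968  -0.00773657]
 [-0.98802534  0.02817788 -0.15169688]
 [ 0.15185372  0.00349956 -0.98839678]] [-3.45720951e-05  5.34647354e-01  1.13890215e+00]
side 47.69007664082072 272.5778911421139 207.57611537349956 [-0.08469382  0.          0.          0.          0.        ] [[ 0.99900786 -0.04423513 -0.00515304]
 [-0.02968165 -0.57509336 -0.81754916]
 [ 0.03320092  0.81689098 -0.57583576]] [-0.52237332  0.03898108  1.11717665]
```

View pics/top1.png

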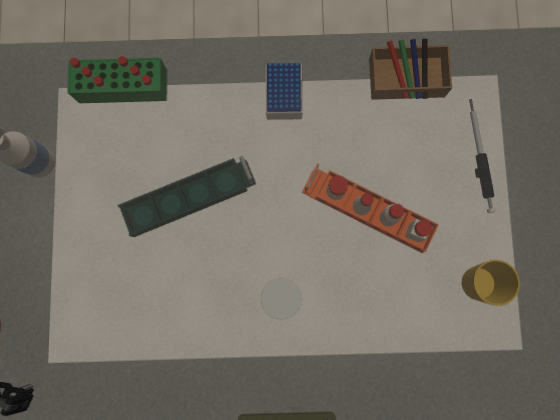

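View pics/side1.png

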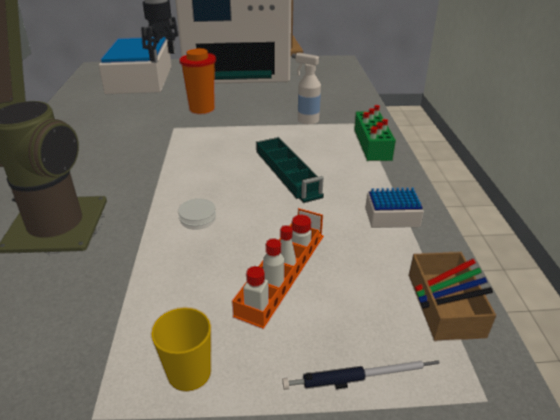

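Top view: the card holder is at (312,180), followed by caps at (338,187), (366,200), (396,211) and (422,229). The tray handle is at (248,170), with wells at about (229,180), (199,190), (171,201) and (143,214). In the side view, the order from the card is jar, conical, tall, square. Next I'll measure with the top camera's depth.

```bash
cat > h.py <<'E'
import numpy as np, cv2
from bench import monitor, vision, r
from scipy.spatial.transform import Rotation as Ro
def cloud(name):
    o=monitor.get_obs(); f=vision.grab_frame(name); z=f["z_map"]; h,w=z.shape
    F=h/2/np.tan(np.radians(f["vfov"])/2)
    K=np.array([[F,0,f["cx"]],[0,F,f["cy"]],[0,0,1]])
    v,u=np.mgrid[:h,:w]
    n=cv2.undistortPoints(np.stack([u,v],-1).reshape(-1,1,2).astype(float),K,np.array(f["distortion"])).reshape(h,w,2)
    P=np.dstack([n*z[...,None],z])
    if name=="wrist":
        T=f["tool_from_camera"]; q=o["tool_rot"]
        P=P@T[:3,:3].T+T[:3,3]; P=P@Ro.from_quat([*q[1:],q[0]]).as_matrix().T+o["tcp_pos"]
    else: P=(P-f["t"])@f["R"]
    P[z==0]=np.nan
    hsv=cv2.cvtColor(f["frame"],cv2.COLOR_BGR2HSV)
    return f["frame"],hsv,P
E
python3 - <<'E'
from h import *
for cam in ("top","side"):
    fr,hsv,P=cloud(cam); H,S,V=[hsv[...,i].astype(int) for i in range(3)]; Z=P[...,2]
    print(cam)
    box=(P[...,0]>.2)&(P[...,0]<.75)&(abs(P[...,1])<.4)
    red=((H<4)|(H>172))&(S>150)&box&(Z>.05)
    n,l,st,c=cv2.connectedComponentsWithStats(red.astype(np.uint8))
    for i in range(1,n):
        if st[i,4]<40: continue
        p=P[l==i]; p=p[np.isfinite(p[:,2])]; zt=np.percentile(p[:,2],90); t=p[p[:,2]>zt-.004][:,:2]
        (c0,rad)=cv2.minEnclosingCircle(t.astype(np.float32))
        print("cap",c[i].round(),"ztop",zt.round(4),"mean",t.mean(0).round(4),"circ",np.round(c0,4),round(rad,4))
    for nm,m,zl,zh in (("rack",(H>=4)&(H<18)&(S>150),.036,.05),("tray",(H>60)&(H<95)&(S>60)&(V<110),.028,.042)):
        m=m&box&(Z>zl)&(Z<zh)
        n,l,st,c=cv2.connectedComponentsWithStats(cv2.dilate(m.astype(np.uint8),np.ones((5,5))))
        for i in range(1,n):
            q=P[(l==i)&m]
            if len(q)<80: continue
            rr=cv2.minAreaRect(q[:,:2].astype(np.float32)*1000); print(nm,len(q),np.median(q[:,2]),rr,cv2.boxPoints(rr).round(1).tolist())
fr,_,_=cloud("top")
cv2.imwrite("pics/crop1.png",cv2.resize(fr[150:260,110:450],None,fx=2.35,fy=2.35,interpolation=cv2.INTER_CUBIC))
E
```

```text
top
cap [338. 184.] ztop 0.0855 mean [ 0.5744 -0.124 ] circ [ 0.5749 -0.1238] 0.0185
cap [367. 198.] ztop 0.1072 mean [ 0.5395 -0.1795] circ [ 0.5391 -0.1795] 0.0117
cap [397. 210.] ztop 0.1194 mean [ 0.5111 -0.2365] circ [ 0.5117 -0.237 ] 0.0129
cap [424. 227.] ztop 0.1018 mean [ 0.4776 -0.2934] circ [ 0.4774 -0.2936] 0.015
rack 479 0.042531620697860734 ((523.75, -207.41067504882812), (261.73663330078125, 63.74688720703125), 61.240440368652344) [[432.79998779296875, -306.79998779296875], [488.70001220703125, -337.5], [614.7000122070312, -108.0], [558.7999877929688, -77.30000305175781]]
side
cap [296. 227.] ztop 0.1052 mean [ 0.5416 -0.1838] circ [ 0.5423 -0.1821] 0.0118
cap [273. 247.] ztop 0.1182 mean [ 0.5134 -0.2403] circ [ 0.5133 -0.2397] 0.014
cap [255. 276.] ztop 0.1006 mean [ 0.4792 -0.2965] circ [ 0.4804 -0.2958] 0.016
rack 596 0.042134855367269165 ((532.9282836914062, -197.62994384765625), (291.87384033203125, 65.86923217773438), 61.204139709472656) [[433.79998779296875, -309.70001220703125], [491.5, -341.3999938964844], [632.0999755859375, -85.5999984741211], [574.4000244140625, -53.900001525878906]]
tray 628 0.034095495449091406 ((568.6209716796875, 211.7313232421875), (72.54020690917969, 274.5376892089844), 20.772607803344727) [[486.0, 327.20001220703125], [583.4000244140625, 70.5], [651.2000122070312, 96.19999694824219], [553.7999877929688, 352.8999938964844]]
```

View pics/crop1.png

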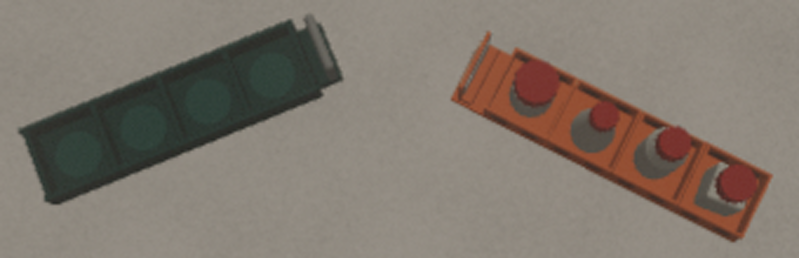

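```bash
cat >> h.py <<'E'
def go(x,y,z,yaw=None):
    """shift (cm, in present tool axes) and turn to a target; yaw (deg) = world heading of tool y"""
    o=monitor.get_obs(); q=o["tool_rot"]; R=Ro.from_quat([*q[1:],q[0]]).as_matrix()
    p=o["tcp_pos"]; d=R.T@(np.array([x,y,z])-p)*100
    yw=np.degrees(np.arctan2(R[1,1],R[0,1])); s=f"t{o['clock']:.1f} pos{p.round(4)} yaw{yw:.1f} shift cm {d.round(2)}"
    if yaw is not None: s+=f" turn {-np.radians((yaw-yw+180)%360-180):.3f}"
    print(s," op%.4f ff%.1f F%s"%(o['opening'],o['finger_force'],o['force'].round(1)))
E
python3 - <<'E'
from h import *
fr,hsv,P=cloud("top"); H,S,V=[hsv[...,i].astype(int) for i in range(3)]; Z=P[...,2]
print(hsv[213,143],hsv[205,170])
m=(H>60)&(H<100)&(S>50)&(Z>.028)&(Z<.045)&(P[...,0]<.72)&(P[...,0]>.4)&(P[...,1]<.42)&(P[...,1]>0)
q=P[m]; rr=cv2.minAreaRect(q[:,:2].astype(np.float32)*1000); print(len(q),rr,cv2.boxPoints(rr).round(1).tolist())
fl=(P[...,1]>.05)&(P[...,1]<.38)&(Z<.02)&(Z>.003)&(P[...,0]<.68)&(P[...,0]>.46)&(H>60)&(S>50)
n,l,st,c=cv2.connectedComponentsWithStats(fl.astype(np.uint8))
for i in range(1,n):
    if st[i,4]>150: q=P[l==i]; print("floor",c[i].round(),st[i,4],q.mean(0).round(4))
go(.5744,-.124,.25,-28.8)
E
```

```text
[74 58 66] [75 64 64]
18 ((565.3696899414062, 219.30007934570312), (66.34627532958984, 179.80136108398438), 19.675382614135742) [[503.8999938964844, 292.79998779296875], [564.4000244140625, 123.5], [626.9000244140625, 145.8000030517578], [566.2999877929688, 315.1000061035156]]
floor [225. 182.] 253 [0.6022 0.1239 0.0061]
floor [198. 193.] 271 [0.5796 0.1846 0.0061]
floor [171. 204.] 274 [0.5558 0.2463 0.0061]
floor [143. 215.] 248 [0.5325 0.3069 0.006 ]
t0.3 pos[0.2225 0.4753 0.2085] yaw64.9 shift cm [-57.28 -39.36  -4.12] turn 1.636  op0.0854 ff0.0 F[ 0.2  0.2 -0.2]
```

```bash
python3 -m handwheel '[[-3.8,-2.6,-0.4,0],[-3.8,-2.6,-0.4,0],[-3.8,-2.6,-0.4,0],[-3.8,-2.6,-0.4,0],[-3.8,-2.6,-0.4,0]]' -1 50
python3 -m handwheel '[[-3,-2,-0.3,0],[-3,-2,-0.3,0],[-3,-2,-0.3,0],[-3,-2,-0.3,0],[-3,-2,-0.3,0]]'
python3 -c "from h import *;go(.5755,-.1255,.25,-28.8)"
```

```text
clock: 0.72
tcp_pos: [0.3284, 0.2951, 0.227]
tool_rot: [0.0, 0.217, 0.976, 0.0]
force: [1.1, 0.7, -0.0]
opening: 0.0854
finger_force: 0.0
clock: 1.13
tcp_pos: [0.422, 0.1408, 0.2422]
tool_rot: [0.0, 0.217, 0.976, 0.0]
force: [0.9, -0.2, 0.6]
opening: 0.0856
finger_force: 0.0
t1.1 pos[0.422  0.1408 0.2422] yaw64.9 shift cm [-25.19 -17.62  -0.78] turn 1.636  op0.0856 ff0.0 F[ 0.9 -0.2  0.6]
```

```bash
python3 -m handwheel '[[-3.4,-2.4,0,0],[-3.4,-2.4,0,0],[-3.4,-2.4,0,0],[-3.4,-2.4,0,0],[-3.4,-2.4,0,0]]'
python3 -m handwheel '[[-3,-2,0,0],[-2.5,-1.7,0,0],[-1,-0.7,0,0],[0,0,0,0.12],[0,0,0,0.12]]'
python3 -m handwheel '[[0,0,0,0.12],[0,0,0,0.12],[0,0,0,0.12],[0,0,0,0.12],[0,0,0,0.12]]'
python3 -m handwheel '[[0,0,0,0.12],[0,0,0,0.12],[0,0,0,0.12],[0,0,0,0.12],[0,0,0,0.12]]'
python3 -m handwheel '[[0,0,0,0.12],[0,0,0,0.075],[0,0,0,0]]'
python3 - <<'E'
from h import *
go(.5755,-.1255,.15,-28.8); print(monitor.get_obs()["joint_positions"])
fr,hsv,P=cloud("wrist"); H,S=hsv[...,0].astype(int),hsv[...,1]
red=((H<4)|(H>172))&(S>150)&(P[...,2]>.05)
n,l,st,c=cv2.connectedComponentsWithStats(red.astype(np.uint8))
for i in range(1,n):
    if st[i,4]<60: continue
    p=P[l==i]; p=p[np.isfinite(p[:,2])]; zt=np.percentile(p[:,2],90); t=p[p[:,2]>zt-.004][:,:2]
    c0,rad=cv2.minEnclosingCircle(t.astype(np.float32)); print(c[i].round(),zt.round(4),t.mean(0).round(4),np.round(c0,4),round(rad,4))
cv2.imwrite("pics/w1.png",fr)
E
```

```text
clock: 1.55
tcp_pos: [0.5252, -0.0403, 0.2419]
tool_rot: [0.0, 0.217, 0.976, 0.0]
force: [1.3, 0.9, 0.2]
opening: 0.0853
finger_force: 0.0
clock: 1.97
tcp_pos: [0.5648, -0.1063, 0.2413]
tool_rot: [-0.001, 0.336, 0.942, 0.0]
force: [0.0, 0.0, -0.6]
opening: 0.0849
finger_force: 0.0
clock: 2.38
tcp_pos: [0.5643, -0.1048, 0.2418]
tool_rot: [-0.0, 0.598, 0.801, 0.0]
force: [-0.2, -0.2, -0.3]
opening: 0.0852
finger_force: 0.0
clock: 2.8
tcp_pos: [0.5643, -0.1049, 0.2418]
tool_rot: [-0.0, 0.808, 0.589, -0.0]
force: [0.6, -0.2, 0.5]
opening: 0.0854
finger_force: 0.0
clock: 3.05
tcp_pos: [0.5644, -0.1049, 0.2418]
tool_rot: [-0.0, 0.861, 0.509, -0.0]
force: [-0.2, 0.1, -0.1]
opening: 0.0852
finger_force: 0.0
t3.0 pos[ 0.5644 -0.1049  0.2418] yaw-28.8 shift cm [-1.27  1.97  9.18] turn 0.000  op0.0852 ff0.0 F[-0.2  0.1 -0.1]
[-1.83916494e-01  3.35408975e-01  5.59946666e-02  1.29199385e+00
  2.87532883e-04  1.88929164e+00]
[299. 200.] 0.0842 [ 0.576  -0.1227] [ 0.576  -0.1234] 0.0199
[553. 200.] 0.0537 [ 0.83   -0.2706] [ 0.829 -0.269] 0.0117
[295. 265.] 0.1063 [ 0.5399 -0.1793] [ 0.5393 -0.1797] 0.0122
[297. 322.] 0.1182 [ 0.5124 -0.2359] [ 0.5121 -0.2371] 0.0136
[293. 354.] 0.1002 [ 0.4919 -0.261 ] [ 0.5185 -0.191 ] 0.1076
```

View pics/w1.png

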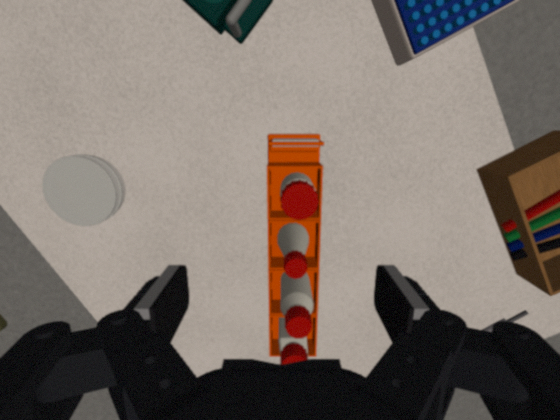

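The wrist view shows the caps at (299,200), (295,265), (297,322) and (293,354), and the row is parallel to the tool's x axis. The positions agree with the top camera, so I'll take the jar first.

```bash
python3 -m handwheel '[[-0.5,0.9,2,0],[-0.55,1,2.5,0],[0,0,3,0],[0,0,3,0],[0,0,2.5,0]]'
python3 -m handwheel '[[0,0,2,0],[0,0,1.5,0],[0,0,1,0],[0,0,0.5,0],[0,0,0,0]]'
python3 -c "from h import *;go(.5758,-.1232,.057,-28.8)"
```

```text
clock: 3.52
tcp_pos: [0.5756, -0.1236, 0.11]
tool_rot: [-0.001, 0.86, 0.51, -0.0]
force: [0.0, -0.3, -0.4]
opening: 0.0855
finger_force: 0.0
clock: 3.93
tcp_pos: [0.5757, -0.1236, 0.061]
tool_rot: [-0.001, 0.86, 0.51, -0.001]
force: [0.4, 0.4, -0.3]
opening: 0.0857
finger_force: 0.0
t3.9 pos[ 0.5757 -0.1236  0.061 ] yaw-28.7 shift cm [ 0.04 -0.01  0.4 ] turn 0.002  op0.0857 ff0.0 F[ 0.4  0.4 -0.3]
```

```bash
python3 -m handwheel '[[0,0,0.4,0],[0,0,0,0]]'
python3 -m handwheel '[[0,0,0,0],[0,0,0,0],[0,0,0,0],[0,0,0,0],[0,0,0,0]]' 1 50
python3 -m handwheel '[[0,0,0,0],[0,0,0,0],[0,0,0,0],[0,0,0,0],[0,0,0,0]]'
python3 -c "from h import *;go(.6014,.1205,.25,20.8)"
```

```text
clock: 4.1
tcp_pos: [0.5771, -0.124, 0.0584]
tool_rot: [0.0, 0.86, 0.51, 0.001]
force: [-0.6, -0.1, -0.1]
opening: 0.0857
finger_force: 0.0
clock: 4.52
tcp_pos: [0.5767, -0.124, 0.0588]
tool_rot: [0.0, 0.861, 0.509, 0.0]
force: [-2.0, 0.5, 4.8]
opening: 0.0357
finger_force: 49.3
clock: 4.93
tcp_pos: [0.5767, -0.124, 0.0589]
tool_rot: [0.0, 0.861, 0.509, 0.0]
force: [-0.7, 0.1, 4.7]
opening: 0.0354
finger_force: 49.3
t4.9 pos[ 0.5767 -0.124   0.0589] yaw-28.8 shift cm [ 22.63  -9.58 -19.11] turn -0.865  op0.0354 ff49.3 F[-0.7  0.1  4.7]
```

```bash
python3 -m handwheel '[[0,0,-0.5,0],[0,0,-0.5,0],[0,0,-1,0],[0,0,-1,0],[0,0,0,0]]'
python3 - <<'E'
from h import *
fr,hsv,P=cloud("side"); cv2.imwrite("pics/s2.png",cv2.resize(fr[130:330,150:400],None,fx=3,fy=3,interpolation=cv2.INTER_CUBIC))
E
```

```text
clock: 5.35
tcp_pos: [0.5782, -0.1244, 0.0905]
tool_rot: [0.001, 0.861, 0.509, 0.002]
force: [0.5, 1.3, -0.1]
opening: -0.0002
finger_force: 0.0
```

View pics/s2.png

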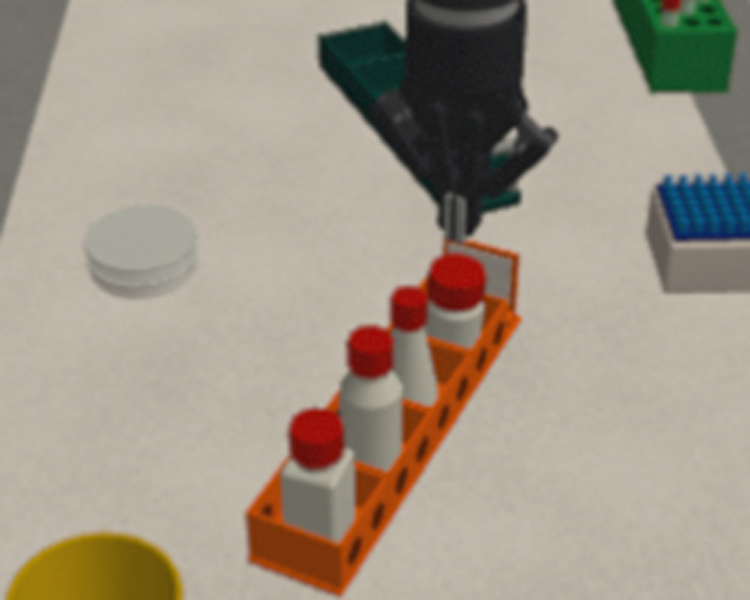

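The fingers slipped off. The jar is still upright in its cell, with its cap at crop (457,280), and the closed fingertips are at (457,235). I'll check where the measured TCP projects and measure the caps again.

```bash
python3 - <<'E'
from h import *
o=monitor.get_obs(); print(o["tcp_pos"])
for cam in ("side","top"):
    f=vision.grab_frame(cam); F=210/np.tan(np.radians(f["vfov"])/2)
    K=np.array([[F,0,f["cx"]],[0,F,f["cy"]],[0,0,1]])
    pt=np.array([o["tcp_pos"],[.5758,-.1232,.084]])
    uv=cv2.projectPoints(pt,cv2.Rodrigues(f["R"])[0],f["t"],K,np.array(f["distortion"]))[0].reshape(-1,2); print(cam,uv.round(1), ((uv-[150,130])*3).round())
fr,hsv,P=cloud("side"); H,S=hsv[...,0].astype(int),hsv[...,1]
m=((H<4)|(H>172))&(S>150)&(P[...,2]>.05)&(P[...,0]>.4)&(P[...,0]<.65)&(abs(P[...,1]+.12)<.03)
p=P[m]; t=p[p[:,2]>np.percentile(p[:,2],90)-.004]; print(t.mean(0),cv2.minEnclosingCircle(t[:,:2].astype(np.float32)))
dark=(hsv[...,2]<90)&(S<80)&(P[...,2]<.15)&(P[...,2]>.08)&(P[...,0]>.5)&(P[...,0]<.65)&(abs(P[...,1]+.12)<.05)
q=P[dark]; print(len(q),q[:,2].min()); q=q[q[:,2]<q[:,2].min()+.015]; print(q.mean(0),q.min(0),q.max(0))
E
```

```text
[ 0.57780636 -0.1242673   0.0895511 ]
side [[301.5 217.3]
 [300.4 219.2]] [[455. 262.]
 [451. 267.]]
top [[338.7 182.2]
 [338.  183.7]] [[566. 157.]
 [564. 161.]]
[ 0.57554228 -0.1261248   0.08367507] ((0.5759015083312988, -0.12347126752138138), 0.02103756181895733)
158 0.11360575947746117
[ 0.57573912 -0.13254109  0.12253682] [ 0.56526903 -0.1375118   0.11360576] [ 0.58984635 -0.12326542  0.12806256]
```

```bash
python3 - <<'E'
from h import *
fr,hsv,P=cloud("side")
for v in range(196,232,2): print(v,*(f"{P[v,u].round(3)}{hsv[v,u]}" for u in (299,302,305)))
cv2.imwrite("pics/s3.png",cv2.resize(fr[160:250,250:370],None,fx=6,fy=6,interpolation=cv2.INTER_CUBIC))
E
```

```text
196 [ 0.57  -0.132  0.148][15 12 85] [ 0.576 -0.135  0.15 ][30  9 56] [ 0.581 -0.139  0.152][140  26  29]
198 [ 0.57  -0.132  0.143][ 0  4 60] [ 0.576 -0.136  0.145][30 11 91] [ 0.582 -0.135  0.145][135  15  34]
200 [ 0.571 -0.131  0.138][30  9 59] [ 0.577 -0.132  0.138][30  8 90] [ 0.582 -0.134  0.139][90  8 33]
202 [ 0.571 -0.133  0.134][10 13 61] [ 0.576 -0.136  0.136][38 11 91] [ 0.583 -0.133  0.134][120  15  34]
204 [ 0.571 -0.134  0.13 ][30 13 59] [ 0.576 -0.139  0.133][30  8 90] [ 0.583 -0.132  0.128][120  16  32]
206 [ 0.571 -0.134  0.125][20 14 53] [ 0.576 -0.139  0.128][23 12 87] [ 0.583 -0.135  0.126][120  15  33]
208 [ 0.571 -0.135  0.121][30  5 55] [ 0.577 -0.135  0.121][30 14 88] [ 0.583 -0.136  0.121][150  14  37]
210 [ 0.571 -0.132  0.114][10 58 66] [ 0.577 -0.135  0.116][30  6 90] [ 0.592 -0.066  0.066][  9 190 150]
212 [ 0.579 -0.063  0.059][ 11  94 117] [ 0.585 -0.064  0.06 ][ 20  21 108] [ 0.592 -0.066  0.061][ 11 109 136]
214 [ 0.574 -0.106  0.085][  4 164 143] [ 0.581 -0.105  0.084][  3 130 143] [ 0.592 -0.067  0.056][  9  54 127]
216 [ 0.574 -0.113  0.085][  1 
[... 164 characters left out ...]
 -0.12   0.085][  1 239 159]
220 [ 0.573 -0.126  0.084][  1 239 157] [ 0.579 -0.127  0.085][  2 239 159] [ 0.585 -0.126  0.084][  1 237 159]
222 [ 0.572 -0.133  0.084][  0 239 157] [ 0.578 -0.131  0.083][  1 239 158] [ 0.584 -0.133  0.083][  2 239 159]
224 [ 0.571 -0.14   0.084][  1 239 157] [ 0.578 -0.139  0.083][  2 239 160] [ 0.583 -0.142  0.086][  2 237 157]
226 [ 0.571 -0.141  0.08 ][  2 232 113] [ 0.577 -0.142  0.081][  1 230 121] [ 0.584 -0.142  0.08 ][  2 235 128]
228 [ 0.571 -0.142  0.075][  1 230 101] [ 0.577 -0.145  0.077][  2 232 110] [ 0.584 -0.141  0.074][  2 230 123]
230 [ 0.571 -0.142  0.071][  1 222 101] [ 0.578 -0.143  0.071][  1 232 111] [ 0.584 -0.141  0.069][  0 226 124]
```

View pics/s3.png

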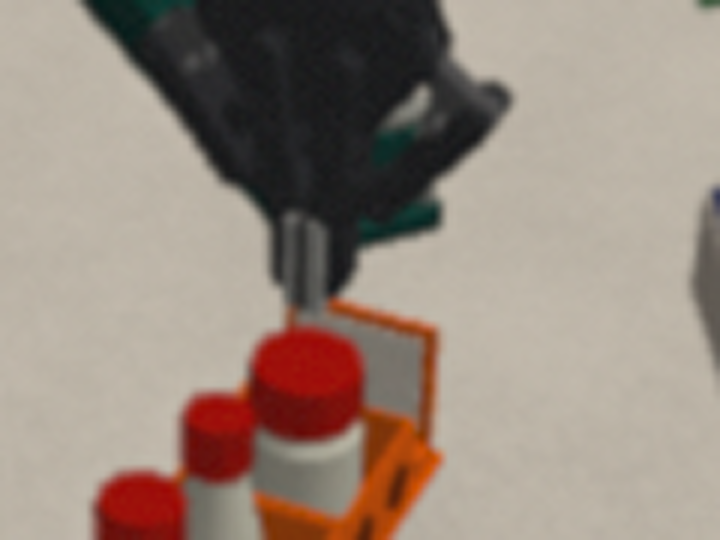

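The depth readings put the shut fingertips at z ≈ 0.113 while the reported TCP is 0.0896, so the tips sit about 23 mm higher than the TCP figure implies. That explains the slip: the fingers only pinched the cap's top edge. I'll reopen, go about 24 mm deeper and check in the side view before closing.

```bash
python3 -m handwheel '[[0,0,0,0],[0,0,0,0],[0,0,0,0],[0,0,0,0],[0,0,0,0]]' -1 50
python3 -m handwheel '[[-0.2,0.1,0.5,0],[0,0,1,0],[0,0,1,0],[0,0,1,0],[0,0,0.5,0]]'
python3 -m handwheel '[[0,0,0.5,0],[0,0,0.5,0],[0,0,0.4,0],[0,0,0,0],[0,0,0,0]]'
python3 - <<'E'
from h import *
go(.5758,-.1232,.034,-28.8)
fr,hsv,P=cloud("side"); cv2.imwrite("pics/s4.png",cv2.resize(fr[160:250,240:370],None,fx=6,fy=6,interpolation=cv2.INTER_CUBIC))
g=(hsv[...,2]<110)&(hsv[...,1]<70)&(P[...,0]>.5)&(P[...,0]<.65)&(abs(P[...,1]+.12)<.07)&(P[...,2]>.055)
q=P[g]; 
for lo,hi in ((.5,.56),(.56,.59),(.59,.65)):
    s=q[(q[:,0]>=lo)&(q[:,0]<hi)]; print(lo,len(s),np.sort(s[:,2])[:8].round(4))
E
```

```text
clock: 6.02
tcp_pos: [0.5763, -0.1239, 0.0877]
tool_rot: [-0.0, 0.861, 0.509, -0.0]
force: [-0.4, 0.5, -0.5]
opening: 0.0607
finger_force: 0.0
clock: 6.43
tcp_pos: [0.5747, -0.1259, 0.0454]
tool_rot: [-0.001, 0.861, 0.509, -0.001]
force: [0.7, 0.1, 0.7]
opening: 0.0855
finger_force: 0.0
clock: 6.85
tcp_pos: [0.5763, -0.1262, 0.0338]
tool_rot: [-0.0, 0.861, 0.509, -0.0]
force: [0.1, -0.5, 0.4]
opening: 0.0854
finger_force: 0.0
t6.8 pos[ 0.5763 -0.1262  0.0338] yaw-28.8 shift cm [ 0.24 -0.19 -0.02] turn 0.001  op0.0854 ff0.0 F[ 0.1 -0.5  0.4]
0.5 2069 [0.0709 0.0709 0.0725 0.0727 0.0729 0.073  0.0742 0.0743]
0.56 1736 [0.1283 0.1291 0.131  0.131  0.1311 0.1312 0.1313 0.1315]
0.59 1695 [0.0584 0.0752 0.0761 0.0774 0.0776 0.0781 0.0793 0.0793]
```

View pics/s4.png

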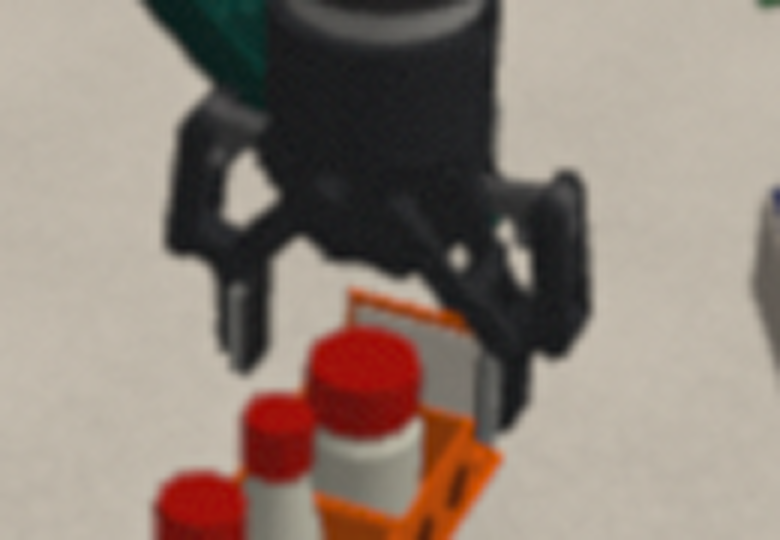

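The side view shows both fingers straddling the jar cap, at (240,365) and (500,430), with the open tips at z ≈ 0.072. The depth is right for closing.

```bash
python3 -m handwheel '[[0.2,-0.1,0.2,0],[0,0,0,0]]'
python3 -m handwheel '[[0,0,0,0],[0,0,0,0],[0,0,0,0],[0,0,0,0],[0,0,0,0]]' 1 50
python3 -m handwheel '[[0,0,0,0],[0,0,0,0],[0,0,0,0],[0,0,-0.3,0],[0,0,-0.7,0]]'
python3 -m handwheel '[[0,0,-1,0],[0,0,-1,0],[0,0,-1,0],[0,0,-1,0],[0,0,0,0]]'
python3 -c "from h import *;go(.6014,.1205,.21,20.8)"
```

```text
clock: 7.07
tcp_pos: [0.5766, -0.1236, 0.032]
tool_rot: [0.0, 0.861, 0.509, 0.0]
force: [0.2, 0.9, -0.1]
opening: 0.0859
finger_force: 0.0
clock: 7.48
tcp_pos: [0.5766, -0.124, 0.0322]
tool_rot: [0.0, 0.861, 0.509, 0.0]
force: [-0.2, 0.4, 2.6]
opening: 0.0386
finger_force: 50.3
clock: 7.9
tcp_pos: [0.5751, -0.1238, 0.0408]
tool_rot: [-0.001, 0.861, 0.509, -0.001]
force: [-0.2, 0.3, -1.7]
opening: 0.0386
finger_force: 50.3
clock: 8.32
tcp_pos: [0.5784, -0.1244, 0.0849]
tool_rot: [0.002, 0.861, 0.509, 0.002]
force: [-0.3, 0.4, -0.9]
opening: 0.0387
finger_force: 50.3
t8.3 pos[ 0.5784 -0.1244  0.0849] yaw-28.8 shift cm [ 22.59  -9.71 -12.53] turn -0.865  op0.0387 ff50.3 F[-0.3  0.4 -0.9]
```

```bash
python3 -m handwheel '[[0,0,-1.3,0],[0,0,-1.3,0],[0.7,-0.3,-1.3,0],[1.5,-0.6,-1.3,0],[2.2,-1,-1.3,0]]'
python3 -m handwheel '[[2.5,-1.1,0,0],[2.5,-1.1,0,0],[2.5,-1.1,0,0],[2.5,-1.1,0,0],[2.5,-1.1,0,0]]'
python3 -m handwheel '[[2.5,-1,0,0],[1.8,-0.8,0,0],[0.9,-0.4,0,0],[0.4,-0.1,0,0],[0,0,0,-0.08]]'
python3 -m handwheel '[[0,0,0,-0.11],[0,0,0,-0.11],[0,0,0,-0.11],[0,0,0,-0.11],[0,0,0,-0.11]]'
python3 -m handwheel '[[0,0,0,-0.11],[0,0,0,-0.08],[0,0,0,-0.045],[0,0,0,0]]'
python3 -c "from h import *;go(.6014,.1205,.028,20.8)"
```

```text
clock: 8.73
tcp_pos: [0.5809, -0.0773, 0.1474]
tool_rot: [0.0, 0.861, 0.508, -0.0]
force: [0.7, -0.5, -1.6]
opening: 0.0385
finger_force: 50.4
clock: 9.15
tcp_pos: [0.5927, 0.0611, 0.1469]
tool_rot: [0.0, 0.861, 0.509, 0.0]
force: [1.3, -1.4, -1.1]
opening: 0.0387
finger_force: 50.4
clock: 9.57
tcp_pos: [0.5996, 0.1204, 0.1467]
tool_rot: [0.0, 0.839, 0.544, -0.0]
force: [-0.1, -0.6, -0.7]
opening: 0.0384
finger_force: 50.4
clock: 9.98
tcp_pos: [0.5995, 0.1184, 0.1468]
tool_rot: [0.0, 0.659, 0.752, -0.0]
force: [0.3, -0.1, -1.6]
opening: 0.0385
finger_force: 50.4
clock: 10.32
tcp_pos: [0.5995, 0.1185, 0.1468]
tool_rot: [0.0, 0.568, 0.823, -0.0]
force: [-0.2, 0.3, -1.5]
opening: 0.0387
finger_force: 50.4
t10.3 pos[0.5995 0.1185 0.1468] yaw20.7 shift cm [ 0.12  0.25 11.88] turn -0.001  op0.0387 ff50.4 F[-0.2  0.3 -1.5]
```

```bash
python3 -m handwheel '[[0.1,0.2,1,0],[0,0,2,0],[0,0,2,0],[0,0,2,0],[0,0,1.5,0]]'
python3 -m handwheel '[[0,0,1,0],[0,0,0.6,0],[0,0,0.3,0],[0,0,0.2,0],[0,0,0,0]]'
python3 -c "from h import *;go(.6014,.1205,.028,20.8)"
```

```text
clock: 10.73
tcp_pos: [0.6001, 0.1208, 0.0594]
tool_rot: [-0.001, 0.569, 0.823, -0.001]
force: [-0.4, 0.5, -1.5]
opening: 0.0386
finger_force: 50.4
clock: 11.15
tcp_pos: [0.6016, 0.1216, 0.0411]
tool_rot: [0.0, 0.568, 0.823, 0.0]
force: [-0.1, 0.1, -1.3]
opening: 0.0383
finger_force: 50.4
t11.2 pos[0.6016 0.1216 0.0411] yaw20.8 shift cm [-0.1  -0.06  1.31] turn -0.000  op0.0383 ff50.4 F[-0.1  0.1 -1.3]
```

```bash
python3 -m handwheel '[[0,0,0.4,0],[0,0,0.3,0],[0,0,0.2,0],[0,0,0.2,0],[0,0,0,0]]'
python3 -m handwheel '[[0,0,0.05,0],[0,0,0.05,0],[0,0,0,0]]'
python3 -m handwheel '[[0,0,0.05,0],[0,0,0.05,0],[0,0,0,0]]'
```

```text
clock: 11.57
tcp_pos: [0.6008, 0.1215, 0.0295]
tool_rot: [-0.0, 0.568, 0.823, -0.0]
force: [-0.2, -0.4, -1.9]
opening: 0.0386
finger_force: 50.4
clock: 11.82
tcp_pos: [0.6012, 0.1216, 0.0289]
tool_rot: [0.0, 0.568, 0.823, 0.0]
force: [-0.6, 0.1, -1.3]
opening: 0.0391
finger_force: 50.4
clock: 12.07
tcp_pos: [0.6013, 0.1216, 0.0282]
tool_rot: [0.0, 0.568, 0.823, 0.0]
force: [-0.1, -0.6, 1.0]
opening: 0.0387
finger_force: 50.6
```

The jar has touched down: the force changed from −1.4 to +1.0 N. I'll release it, rise and return towards the conical bottle.

```bash
python3 -m handwheel '[[0,0,0,0],[0,0,0,0],[0,0,0,0],[0,0,0,0],[0,0,0,0]]' -1 50
python3 -m handwheel '[[0,0,0,0],[0,0,-0.5,0],[0,0,-1,0],[0,0,-2,0],[0,0,-2.5,0]]'
python3 -m handwheel '[[0,0,-3,0],[0,0,-3,0],[0,0,-2,0],[0,0,0,0]]'
python3 - <<'E'
from h import *
fr,hsv,P=cloud("wrist"); cv2.imwrite("pics/w2.png",fr)
go(.5397,-.1797,.16,-28.8)
E
```

```text
clock: 12.48
tcp_pos: [0.6012, 0.1216, 0.0278]
tool_rot: [0.0, 0.568, 0.823, 0.0]
force: [-1.2, 0.5, 0.2]
opening: 0.0852
finger_force: 0.0
clock: 12.9
tcp_pos: [0.5998, 0.1213, 0.0877]
tool_rot: [-0.001, 0.568, 0.823, -0.001]
force: [0.1, 0.5, -0.5]
opening: 0.0855
finger_force: 0.0
clock: 13.23
tcp_pos: [0.6047, 0.1223, 0.1745]
tool_rot: [0.004, 0.568, 0.823, 0.004]
force: [0.9, 0.7, 1.2]
opening: 0.0853
finger_force: 0.0
t13.3 pos[0.6035 0.1221 0.1719] yaw20.8 shift cm [-25.94 -16.69   1.1 ] turn 0.866  op0.0854 ff0.0 F[-0.   0.5  0.1]
```

View pics/w2.png

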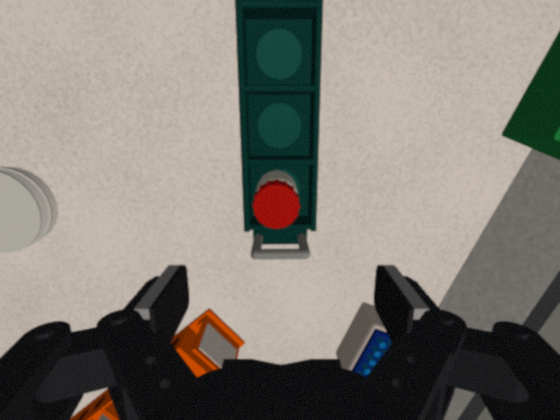

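The jar stands in the well by the handle, with its cap at (276,205). The floor discs of the next two wells are at (280,54) and (279,125). I'll use these to refine the tray pose.

```bash
python3 - <<'E'
from h import *
fr,hsv,P=cloud("wrist")
for u,v in ((280,54),(279,125)): print(np.nanmedian(P[v-4:v+5,u-4:u+5].reshape(-1,3),0).round(4))
H,S=hsv[...,0].astype(int),hsv[...,1]
m=((H<4)|(H>172))&(S>150)&(P[...,1]>.05)&(P[...,2]>.07)&(P[...,1]<.2)
p=P[m]; t=p[p[:,2]>np.percentile(p[:,2],90)-.004]; print(t.mean(0),cv2.minEnclosingCircle(t[:,:2].astype(np.float32)))
go(.5397,-.1797,.16,-28.8)
E
```

```text
[0.5559 0.2454 0.0059]
[0.578  0.1842 0.0059]
[0.60055022 0.12270677 0.08451949] ((0.6037877798080444, 0.12437979876995087), 0.06253764778375626)
t13.3 pos[0.6021 0.1218 0.1698] yaw20.8 shift cm [-25.97 -16.55   0.94] turn 0.866  op0.0853 ff0.0 F[-0.3 -0.1 -0.2]
```

```bash
python3 -m handwheel '[[-2,-1.3,0,0],[-3,-1.9,0,0],[-3.3,-2.1,0,0],[-3.3,-2.1,0,0],[-3.3,-2.1,0,0]]'
python3 -m handwheel '[[-3.3,-2.1,0,0],[-3,-1.9,0,0],[-2.5,-1.6,0,0],[-1.5,-1,0,0],[-0.7,-0.5,0,0]]'
python3 -m handwheel '[[0,0,0,0.11],[0,0,0,0.11],[0,0,0,0.11],[0,0,0,0.11],[0,0,0,0.11]]'
python3 -m handwheel '[[0,0,0,0.11],[0,0,0,0.11],[0,0,0,0.096],[0,0,0,0],[0,0,0,0]]'
python3 -c "from h import *;go(.5397,-.1797,.055,-28.8)"
```

```text
clock: 13.75
tcp_pos: [0.5634, -0.0526, 0.1664]
tool_rot: [-0.001, 0.567, 0.823, -0.001]
force: [0.5, -0.7, 0.0]
opening: 0.0854
finger_force: 0.0
clock: 14.17
tcp_pos: [0.5361, -0.1817, 0.1664]
tool_rot: [-0.001, 0.569, 0.822, -0.001]
force: [-0.0, -0.5, -0.5]
opening: 0.0855
finger_force: 0.0
clock: 14.58
tcp_pos: [0.5373, -0.1784, 0.1668]
tool_rot: [-0.001, 0.772, 0.636, -0.0]
force: [0.1, -0.6, 0.1]
opening: 0.0852
finger_force: 0.0
clock: 15.0
tcp_pos: [0.5375, -0.1786, 0.167]
tool_rot: [-0.001, 0.86, 0.51, -0.0]
force: [-0.0, 0.4, 0.5]
opening: 0.0855
finger_force: 0.0
t15.0 pos[ 0.5375 -0.1786  0.167 ] yaw-28.6 shift cm [1.00e-02 2.70e-01 1.12e+01] turn 0.003  op0.0855 ff0.0 F[-0.   0.4  0.5]
```

```bash
python3 -m handwheel '[[0,0.2,1,0],[0,0.05,2,0],[0,0,2.5,0],[0,0,2,0],[0,0,1.5,0]]'
python3 -m handwheel '[[0,0,1,0],[0,0,0.7,0],[0,0,0.4,0],[0,0,0,0],[0,0,0,0]]'
python3 -c "from h import *;go(.5397,-.1797,.055,-28.8)"
```

```text
clock: 15.42
tcp_pos: [0.5387, -0.18, 0.075]
tool_rot: [-0.001, 0.86, 0.51, -0.001]
force: [0.1, 0.1, 0.7]
opening: 0.0853
finger_force: 0.0
clock: 15.83
tcp_pos: [0.5407, -0.1808, 0.0573]
tool_rot: [0.0, 0.861, 0.509, 0.0]
force: [0.2, 0.1, -0.1]
opening: 0.0852
finger_force: 0.0
t15.8 pos[ 0.5407 -0.1808  0.0573] yaw-28.8 shift cm [ 0.05 -0.14  0.23] turn -0.000  op0.0852 ff0.0 F[ 0.2  0.1 -0.1]
```

```bash
python3 -m handwheel '[[0,-0.1,0.2,0],[0,0,0,0]]'
python3 -m handwheel '[[0,0,0,0],[0,0,0,0],[0,0,0,0],[0,0,0,0],[0,0,0,0]]' 1 50
python3 -m handwheel '[[0,0,0,0],[0,0,0,0],[0,0,0,0],[0,0,0,0],[0,0,0,0]]'
python3 -m handwheel '[[0,0,-0.3,0],[0,0,-0.7,0],[0,0,-1,0],[0,0,-1,0],[0,0,-1,0]]'
python3 -c "from h import *;go(.578,.1835,.055,20.8)"
```

```text
clock: 16.0
tcp_pos: [0.5397, -0.1803, 0.0554]
tool_rot: [0.0, 0.861, 0.509, 0.0]
force: [0.3, 0.3, 0.7]
opening: 0.0857
finger_force: 0.0
clock: 16.42
tcp_pos: [0.5393, -0.1802, 0.0549]
tool_rot: [0.0, 0.861, 0.509, 0.0]
force: [-0.1, 1.0, 0.1]
opening: 0.0255
finger_force: 0.0
clock: 16.83
tcp_pos: [0.5396, -0.1803, 0.0551]
tool_rot: [0.0, 0.861, 0.509, 0.0]
force: [0.6, 0.4, 2.4]
opening: 0.0224
finger_force: 48.9
clock: 17.25
tcp_pos: [0.5394, -0.1802, 0.0961]
tool_rot: [0.0, 0.861, 0.509, 0.0]
force: [1.1, 0.5, -0.5]
opening: 0.023
finger_force: 49.0
t17.2 pos[ 0.5394 -0.1802  0.0961] yaw-28.8 shift cm [ 33.73 -14.15   4.11] turn -0.866  op0.0230 ff49.0 F[ 1.1  0.5 -0.5]
```

```bash
python3 -m handwheel '[[0,0,-1.5,0],[0,0,-1.8,0],[0.7,-0.3,-1.8,0],[1.5,-0.6,-1.5,0],[2.2,-0.9,-0.9,0]]'
python3 -m handwheel '[[2.8,-1.2,0,0],[2.8,-1.2,0,0],[2.8,-1.2,0,0],[2.8,-1.2,0,0],[2.8,-1.2,0,0]]'
python3 -m handwheel '[[2.8,-1.2,0,0],[2.8,-1.2,0,0],[2.8,-1.1,0,0],[2.6,-1.1,0,0],[2.2,-0.9,0,0]]'
python3 -m handwheel '[[1.4,-0.6,0,0],[0.7,-0.3,0,0],[0,0,0,-0.08],[0,0,0,-0.11],[0,0,0,-0.11]]'
python3 -m handwheel '[[0,0,0,-0.11],[0,0,0,-0.11],[0,0,0,-0.11],[0,0,0,-0.11],[0,0,0,-0.08]]'
python3 -m handwheel '[[0,0,0,-0.045],[0,0,0,0],[0,0,0,0]]'
python3 -c "from h import *;go(.578,.1835,.051,20.8)"
```

```text
clock: 17.67
tcp_pos: [0.546, -0.1342, 0.173]
tool_rot: [0.002, 0.862, 0.508, 0.001]
force: [0.4, -0.1, -0.9]
opening: 0.0221
finger_force: 49.0
clock: 18.08
tcp_pos: [0.5598, 0.02, 0.1712]
tool_rot: [0.0, 0.861, 0.509, 0.001]
force: [0.6, 0.3, -0.0]
opening: 0.0223
finger_force: 49.0
clock: 18.5
tcp_pos: [0.5753, 0.163, 0.1711]
tool_rot: [0.0, 0.861, 0.509, 0.001]
force: [1.1, 0.0, -1.6]
opening: 0.0223
finger_force: 49.0
clock: 18.92
tcp_pos: [0.5772, 0.1827, 0.1702]
tool_rot: [0.0, 0.774, 0.634, -0.0]
force: [0.1, 0.1, -1.7]
opening: 0.0228
finger_force: 49.0
clock: 19.33
tcp_pos: [0.5773, 0.1823, 0.1703]
tool_rot: [0.0, 0.585, 0.811, -0.0]
force: [-0.6, 0.2, -0.9]
opening: 0.0226
finger_force: 49.0
clock: 19.58
tcp_pos: [0.5773, 0.1826, 0.1702]
tool_rot: [0.0, 0.569, 0.822, -0.0]
force: [0.1, 0.3, -1.0]
opening: 0.0227
finger_force: 49.0
t19.6 pos[0.5773 0.1826 0.1702] yaw20.6 shift cm [ 0.06  0.1  11.92] turn -0.003  op0.0227 ff49.0 F[ 0.1  0.3 -1. ]
```

```bash
python3 -m handwheel '[[0,0.1,1,0],[0,0,2,0],[0,0,2.3,0],[0,0,2.2,0],[0,0,1.7,0]]'
python3 -m handwheel '[[0,0,1,0],[0,0,0.6,0],[0,0,0.3,0],[0,0,0,0],[0,0,0,0]]'
python3 -c "from h import *;go(.578,.1835,.051,20.8)"
```

```text
clock: 20.0
tcp_pos: [0.5771, 0.1833, 0.0754]
tool_rot: [-0.001, 0.569, 0.823, -0.001]
force: [-0.3, 0.1, -1.6]
opening: 0.0227
finger_force: 49.0
clock: 20.42
tcp_pos: [0.579, 0.1841, 0.0597]
tool_rot: [0.001, 0.568, 0.823, 0.001]
force: [0.7, 0.1, -1.7]
opening: 0.0226
finger_force: 49.0
t20.4 pos[0.579  0.1841 0.0597] yaw20.7 shift cm [-0.02 -0.12  0.87] turn -0.001  op0.0226 ff49.0 F[ 0.7  0.1 -1.7]
```

```bash
python3 -m handwheel '[[0,0,0.3,0],[0,0,0.2,0],[0,0,0.15,0],[0,0,0.1,0],[0,0,0,0]]'
python3 -m handwheel '[[0,0,0.05,0],[0,0,0.05,0],[0,0,0,0]]'
python3 -m handwheel '[[0,0,0.03,0],[0,0,0.02,0],[0,0,0,0]]'
```

```text
clock: 20.83
tcp_pos: [0.5781, 0.1839, 0.0512]
tool_rot: [-0.0, 0.568, 0.823, -0.0]
force: [-0.2, -0.2, -0.9]
opening: 0.0227
finger_force: 49.0
clock: 21.08
tcp_pos: [0.5784, 0.184, 0.051]
tool_rot: [0.0, 0.568, 0.823, 0.0]
force: [-1.2, -1.2, 4.3]
opening: 0.0225
finger_force: 49.6
clock: 21.33
tcp_pos: [0.5785, 0.184, 0.051]
tool_rot: [0.0, 0.568, 0.823, 0.0]
force: [-0.9, -0.8, 7.2]
opening: 0.0225
finger_force: 49.9
```

The conical bottle is seated. Next is the tall one.

```bash
python3 -m handwheel '[[0,0,0,0],[0,0,0,0],[0,0,0,0],[0,0,0,0],[0,0,0,0]]' -1 50
python3 -m handwheel '[[0,0,0,0],[0,0,-0.5,0],[0,0,-1,0],[0,0,-2,0],[0,0,-2.5,0]]'
python3 -m handwheel '[[0,0,-3,0],[0,0,-2,0],[0,0,-1,0],[0,0,0,0],[0,0,0,0]]'
python3 -c "from h import *;go(.5122,-.2368,.17,-28.8)"
```

```text
clock: 21.75
tcp_pos: [0.5781, 0.1838, 0.0495]
tool_rot: [-0.0, 0.568, 0.823, -0.0]
force: [-0.6, -0.3, -0.9]
opening: 0.0812
finger_force: 0.0
clock: 22.17
tcp_pos: [0.5769, 0.1834, 0.1097]
tool_rot: [-0.001, 0.568, 0.823, -0.001]
force: [0.8, -0.7, 0.9]
opening: 0.0851
finger_force: 0.0
clock: 22.58
tcp_pos: [0.5784, 0.1839, 0.1701]
tool_rot: [0.0, 0.568, 0.823, 0.0]
force: [-0.8, -0.2, -0.5]
opening: 0.0854
finger_force: 0.0
t22.6 pos[0.5784 0.1839 0.1701] yaw20.7 shift cm [-3.700e+01 -2.109e+01 -1.000e-02] turn 0.865  op0.0854 ff0.0 F[-0.8 -0.2 -0.5]
```

```bash
python3 -m handwheel '[[-2,-1.1,0,0],[-3,-1.7,0,0],[-3.4,-1.95,0,0],[-3.4,-1.95,0,0],[-3.4,-1.95,0,0]]'
python3 -m handwheel '[[-3.4,-1.95,0,0],[-3.4,-1.95,0,0],[-3.4,-1.95,0,0],[-3.4,-1.95,0,0],[-3.4,-1.9,0,0]]'
python3 -m handwheel '[[-2.5,-1.5,0,0],[-1.5,-0.8,0,0],[-0.6,-0.4,0,0],[0,0,0,0.11],[0,0,0,0.11]]'
python3 -m handwheel '[[0,0,0,0.11],[0,0,0,0.11],[0,0,0,0.11],[0,0,0,0.11],[0,0,0,0.11]]'
python3 -m handwheel '[[0,0,0,0.095],[0,0,0,0],[0,0,0,0]]'
python3 -c "from h import *;go(.5122,-.2368,.066,-28.8)"
```

```text
clock: 23.0
tcp_pos: [0.5491, 0.0098, 0.1676]
tool_rot: [-0.002, 0.568, 0.823, -0.001]
force: [1.1, -0.6, 0.5]
opening: 0.0855
finger_force: 0.0
clock: 23.42
tcp_pos: [0.5185, -0.1835, 0.1677]
tool_rot: [-0.002, 0.568, 0.823, -0.0]
force: [0.5, 0.8, 0.3]
opening: 0.0859
finger_force: 0.0
clock: 23.83
tcp_pos: [0.5105, -0.2344, 0.1681]
tool_rot: [-0.002, 0.657, 0.753, -0.0]
force: [-0.0, -0.0, -0.1]
opening: 0.0853
finger_force: 0.0
clock: 24.25
tcp_pos: [0.5109, -0.2333, 0.1683]
tool_rot: [-0.001, 0.837, 0.547, -0.001]
force: [0.3, 0.0, -0.5]
opening: 0.0854
finger_force: 0.0
clock: 24.5
tcp_pos: [0.5111, -0.2337, 0.1687]
tool_rot: [-0.001, 0.86, 0.51, -0.001]
force: [-0.6, -0.3, 0.7]
opening: 0.0853
finger_force: 0.0
t24.5 pos[ 0.5111 -0.2337  0.1687] yaw-28.6 shift cm [-0.22  0.27 10.27] turn 0.003  op0.0853 ff0.0 F[-0.6 -0.3  0.7]
```

```bash
python3 -m handwheel '[[-0.2,0.2,1,0],[0,0,2,0],[0,0,2.3,0],[0,0,1.8,0],[0,0,1.2,0]]'
python3 -m handwheel '[[0,0,0.9,0],[0,0,0.6,0],[0,0,0.3,0],[0,0,0.1,0],[0,0,0,0]]'
python3 -c "from h import *;go(.5122,-.2368,.066,-28.8)"
```

```text
clock: 24.92
tcp_pos: [0.5108, -0.2367, 0.0838]
tool_rot: [-0.002, 0.86, 0.51, -0.001]
force: [-1.1, 0.6, 0.8]
opening: 0.0853
finger_force: 0.0
clock: 25.33
tcp_pos: [0.5128, -0.2377, 0.0681]
tool_rot: [0.0, 0.861, 0.509, 0.0]
force: [0.3, 0.1, 0.5]
opening: 0.0856
finger_force: 0.0
t25.3 pos[ 0.5128 -0.2377  0.0681] yaw-28.8 shift cm [ 0.05 -0.1   0.21] turn -0.000  op0.0856 ff0.0 F[0.3 0.1 0.5]
```

```bash
python3 -m handwheel '[[0,-0.1,0.2,0],[0,0,0,0]]'
python3 -m handwheel '[[0,0,0,0],[0,0,0,0],[0,0,0,0],[0,0,0,0],[0,0,0,0]]' 1 50
python3 -m handwheel '[[0,0,0,0],[0,0,0,0],[0,0,0,0],[0,0,0,0],[0,0,0,0]]'
python3 -m handwheel '[[0,0,-0.3,0],[0,0,-0.7,0],[0,0,-1,0],[0,0,-1,0],[0,0,-1,0]]'
python3 -c "from h import *;go(.555,.245,.062,20.8)"
```

```text
clock: 25.5
tcp_pos: [0.5119, -0.2372, 0.0663]
tool_rot: [0.0, 0.861, 0.509, 0.0]
force: [-0.4, 0.5, 0.0]
opening: 0.0856
finger_force: 0.0
clock: 25.92
tcp_pos: [0.5118, -0.2372, 0.0661]
tool_rot: [0.0, 0.861, 0.509, 0.0]
force: [0.6, 0.4, 2.8]
opening: 0.0268
finger_force: 49.0
clock: 26.33
tcp_pos: [0.5119, -0.2372, 0.0661]
tool_rot: [0.0, 0.861, 0.509, 0.0]
force: [0.4, -0.5, 4.0]
opening: 0.0271
finger_force: 49.1
clock: 26.75
tcp_pos: [0.5117, -0.2371, 0.1071]
tool_rot: [0.0, 0.861, 0.509, 0.0]
force: [0.6, -0.4, -1.3]
opening: 0.0266
finger_force: 49.2
t26.8 pos[ 0.5117 -0.2371  0.1071] yaw-28.8 shift cm [ 44.33 -19.45   4.5 ] turn -0.866  op0.0266 ff49.2 F[ 0.6 -0.4 -1.3]
```

```bash
python3 -m handwheel '[[0,0,-1.5,0],[0,0,-2,0],[0.8,-0.35,-2,0],[1.6,-0.7,-1.8,0],[2.4,-1.05,-1.2,0]]'
python3 -m handwheel '[[2.8,-1.23,0,0],[2.8,-1.23,0,0],[2.8,-1.23,0,0],[2.8,-1.23,0,0],[2.8,-1.23,0,0]]'
python3 -m handwheel '[[2.8,-1.23,0,0],[2.8,-1.23,0,0],[2.8,-1.23,0,0],[2.8,-1.23,0,0],[2.8,-1.23,0,0]]'
python3 -m handwheel '[[2.8,-1.23,0,0],[2.8,-1.23,0,0],[2.6,-1.1,0,0],[1.8,-0.8,0,0],[0.9,-0.4,0,0]]'
python3 -m handwheel '[[0,0,0,-0.08],[0,0,0,-0.11],[0,0,0,-0.11],[0,0,0,-0.11],[0,0,0,-0.11]]'
python3 -m handwheel '[[0,0,0,-0.11],[0,0,0,-0.11],[0,0,0,-0.08],[0,0,0,-0.045],[0,0,0,0]]'
python3 -c "from h import *;go(.555,.245,.062,20.8)"
```

```text
clock: 27.17
tcp_pos: [0.5175, -0.1863, 0.194]
tool_rot: [0.002, 0.862, 0.508, 0.001]
force: [0.5, 0.2, -0.9]
opening: 0.0267
finger_force: 49.3
clock: 27.58
tcp_pos: [0.5301, -0.0312, 0.1921]
tool_rot: [0.0, 0.861, 0.509, 0.001]
force: [0.6, -0.3, -1.1]
opening: 0.0266
finger_force: 49.3
clock: 28.0
tcp_pos: [0.5437, 0.1213, 0.1921]
tool_rot: [0.0, 0.861, 0.509, 0.001]
force: [0.9, -0.2, -0.9]
opening: 0.0267
finger_force: 49.3
clock: 28.42
tcp_pos: [0.5547, 0.241, 0.1918]
tool_rot: [-0.0, 0.86, 0.51, 0.001]
force: [-0.5, 0.5, -0.5]
opening: 0.0268
finger_force: 49.3
clock: 28.83
tcp_pos: [0.5544, 0.2374, 0.1916]
tool_rot: [0.0, 0.699, 0.715, 0.0]
force: [0.1, -0.1, -0.6]
opening: 0.0266
finger_force: 49.3
clock: 29.25
tcp_pos: [0.5544, 0.2374, 0.1916]
tool_rot: [0.0, 0.568, 0.823, 0.0]
force: [-0.9, 0.5, -1.0]
opening: 0.0268
finger_force: 49.2
t29.2 pos[0.5544 0.2374 0.1916] yaw20.7 shift cm [ 0.7   0.32 12.96] turn -0.001  op0.0268 ff49.2 F[-0.9  0.5 -1. ]
```

```bash
python3 -m handwheel '[[0.4,0.2,1,0],[0.3,0.1,2,0],[0,0,2.5,0],[0,0,2.5,0],[0,0,2,0]]'
python3 -m handwheel '[[0,0,1.1,0],[0,0,0.6,0],[0,0,0.3,0],[0,0,0.1,0],[0,0,0,0]]'
python3 -c "from h import *;go(.555,.245,.062,20.8)"
```

```text
clock: 29.67
tcp_pos: [0.5538, 0.2455, 0.0887]
tool_rot: [-0.0, 0.569, 0.822, -0.001]
force: [0.1, 0.9, -1.6]
opening: 0.0266
finger_force: 49.3
clock: 30.08
tcp_pos: [0.5552, 0.246, 0.0704]
tool_rot: [0.0, 0.568, 0.823, 0.0]
force: [-0.3, -0.1, -0.6]
opening: 0.0268
finger_force: 49.3
t30.1 pos[0.5552 0.246  0.0704] yaw20.7 shift cm [-0.09 -0.06  0.84] turn -0.001  op0.0268 ff49.3 F[-0.3 -0.1 -0.6]
```

```bash
python3 -m handwheel '[[0,0,0.3,0],[0,0,0.2,0],[0,0,0.15,0],[0,0,0.05,0],[0,0,0,0]]'
python3 -m handwheel '[[0,0,0.05,0],[0,0,0.05,0],[0,0,0,0]]'
python3 -m handwheel '[[0,0,0.05,0],[0,0,0,0],[0,0,0,0]]'
```

```text
clock: 30.5
tcp_pos: [0.5546, 0.2458, 0.0628]
tool_rot: [-0.0, 0.568, 0.823, -0.0]
force: [0.4, -0.3, -1.1]
opening: 0.0268
finger_force: 49.3
clock: 30.75
tcp_pos: [0.5549, 0.2459, 0.0622]
tool_rot: [0.0, 0.568, 0.823, 0.0]
force: [0.5, -0.2, 0.9]
opening: 0.0264
finger_force: 49.5
clock: 31.0
tcp_pos: [0.555, 0.246, 0.0621]
tool_rot: [0.0, 0.568, 0.823, 0.0]
force: [-0.5, 0.1, 4.7]
opening: 0.0264
finger_force: 49.9
```

The tall bottle is seated. Last is the square one, which I'll aim for at the average of the two fixed-camera readings.

```bash
python3 -m handwheel '[[0,0,0,0],[0,0,0,0],[0,0,0,0],[0,0,0,0],[0,0,0,0]]' -1 50
python3 -m handwheel '[[0,0,0,0],[0,0,-0.5,0],[0,0,-1,0],[0,0,-2,0],[0,0,-2.5,0]]'
python3 -m handwheel '[[0,0,-3,0],[0,0,-2,0],[0,0,-1,0],[0,0,0,0],[0,0,0,0]]'
python3 - <<'E'
from h import *
fr,hsv,P=cloud("top"); H,S=hsv[...,0].astype(int),hsv[...,1]
m=((H<4)|(H>172))&(S>150)&(P[...,2]>.05)&(P[...,0]>.4)&(P[...,0]<.7)&(abs(P[...,1])<.36)
n,l,st,c=cv2.connectedComponentsWithStats(m.astype(np.uint8))
for i in range(1,n):
    if st[i,4]<40: continue
    p=P[l==i]; zt=np.percentile(p[:,2],90); t=p[p[:,2]>zt-.004][:,:2]; print(c[i].round(),zt.round(4),t.mean(0).round(4))
go(.4778,-.2942,.18,-28.8)
E
```

```text
clock: 31.42
tcp_pos: [0.5546, 0.2457, 0.061]
tool_rot: [-0.0, 0.568, 0.823, -0.0]
force: [0.1, 0.4, 0.7]
opening: 0.0841
finger_force: 0.0
clock: 31.83
tcp_pos: [0.5535, 0.2452, 0.1213]
tool_rot: [-0.001, 0.568, 0.823, -0.001]
force: [0.0, 0.3, -0.2]
opening: 0.0852
finger_force: 0.0
clock: 32.25
tcp_pos: [0.5549, 0.2459, 0.1816]
tool_rot: [0.0, 0.568, 0.823, 0.0]
force: [0.4, -0.8, -0.4]
opening: 0.0853
finger_force: 0.0
[221. 177.] 0.0823 [0.5974 0.1219]
[190. 186.] 0.1037 [0.5769 0.185 ]
[159. 197.] 0.1157 [0.5534 0.2443]
[423. 227.] 0.1019 [ 0.477  -0.2919]
t32.3 pos[0.5541 0.2455 0.1804] yaw20.7 shift cm [-47.77 -26.25   0.08] turn 0.865  op0.0854 ff0.0 F[-1.9 -0.5 -0.2]
```

```bash
python3 -m handwheel '[[-2,-1.1,0,0],[-3,-1.65,0,0],[-3.4,-1.87,0,0],[-3.4,-1.87,0,0],[-3.4,-1.87,0,0]]'
python3 -m handwheel '[[-3.4,-1.87,0,0],[-3.4,-1.87,0,0],[-3.4,-1.87,0,0],[-3.4,-1.87,0,0],[-3.4,-1.87,0,0]]'
python3 -m handwheel '[[-3.4,-1.87,0,0],[-3.4,-1.87,0,0],[-3.4,-1.87,0,0],[-2.9,-1.6,0,0],[-1.6,-0.8,0,0]]'
python3 -m handwheel '[[-0.7,-0.4,0,0],[0,0,0,0.11],[0,0,0,0.11],[0,0,0,0.11],[0,0,0,0.11]]'
python3 -m handwheel '[[0,0,0,0.11],[0,0,0,0.11],[0,0,0,0.11],[0,0,0,0.095],[0,0,0,0]]'
python3 -c "from h import *;go(.4778,-.2935,.050,-28.8)"
```

```text
clock: 32.72
tcp_pos: [0.5283, 0.0725, 0.1791]
tool_rot: [-0.001, 0.568, 0.823, -0.001]
force: [0.9, -1.2, -0.6]
opening: 0.0852
finger_force: 0.0
clock: 33.13
tcp_pos: [0.5011, -0.1195, 0.1794]
tool_rot: [-0.002, 0.568, 0.823, -0.001]
force: [0.5, -0.5, 0.6]
opening: 0.0852
finger_force: 0.0
clock: 33.55
tcp_pos: [0.4782, -0.2869, 0.1791]
tool_rot: [-0.002, 0.57, 0.822, -0.001]
force: [0.6, 0.5, 0.8]
opening: 0.0854
finger_force: 0.0
clock: 33.97
tcp_pos: [0.4781, -0.2904, 0.1797]
tool_rot: [-0.002, 0.736, 0.677, -0.0]
force: [0.3, 0.1, -0.7]
opening: 0.0856
finger_force: 0.0
clock: 34.38
tcp_pos: [0.4783, -0.2903, 0.1799]
tool_rot: [-0.001, 0.861, 0.509, -0.001]
force: [1.0, -0.6, 0.2]
opening: 0.0852
finger_force: 0.0
t34.4 pos[ 0.4783 -0.2903  0.1799] yaw-28.8 shift cm [-0.31  0.15 12.99] turn -0.001  op0.0852 ff0.0 F[ 1.  -0.6  0.2]
```

```bash
python3 -m handwheel '[[-0.2,0.1,1,0],[0,0,2,0],[0,0,2.5,0],[0,0,2.5,0],[0,0,2,0]]'
python3 -m handwheel '[[0,0,1.2,0],[0,0,0.8,0],[0,0,0.4,0],[0,0,0.2,0],[0,0,0,0]]'
python3 -c "from h import *;go(.4778,-.2935,.050,-28.8)"
```

```text
clock: 34.8
tcp_pos: [0.4776, -0.293, 0.0785]
tool_rot: [-0.001, 0.86, 0.51, -0.001]
force: [-0.6, -0.6, -0.0]
opening: 0.0854
finger_force: 0.0
clock: 35.22
tcp_pos: [0.479, -0.2941, 0.0552]
tool_rot: [0.0, 0.861, 0.509, 0.0]
force: [0.0, -0.2, -0.7]
opening: 0.0851
finger_force: 0.0
t35.2 pos[ 0.479  -0.2941  0.0552] yaw-28.8 shift cm [-0.01 -0.14  0.52] turn 0.000  op0.0851 ff0.0 F[ 0.  -0.2 -0.7]
```

```bash
python3 -m handwheel '[[0,-0.1,0.3,0],[0,0,0.2,0],[0,0,0,0]]'
python3 -m handwheel '[[0,0,0,0],[0,0,0,0],[0,0,0,0],[0,0,0,0],[0,0,0,0]]' 1 50
python3 -m handwheel '[[0,0,0,0],[0,0,0,0],[0,0,0,0],[0,0,0,0],[0,0,0,0]]'
python3 -m handwheel '[[0,0,-0.3,0],[0,0,-0.7,0],[0,0,-1,0],[0,0,-1,0],[0,0,-1,0]]'
python3 -c "from h import *;go(.5325,.3065,.046,20.8)"
```

```text
clock: 35.47
tcp_pos: [0.4782, -0.2937, 0.0505]
tool_rot: [0.0, 0.861, 0.509, 0.0]
force: [0.4, -1.0, -0.3]
opening: 0.0855
finger_force: 0.0
clock: 35.88
tcp_pos: [0.4782, -0.2937, 0.0507]
tool_rot: [0.0, 0.861, 0.509, 0.0]
force: [0.1, -0.4, 0.6]
opening: 0.0306
finger_force: 49.3
clock: 36.3
tcp_pos: [0.4782, -0.2937, 0.0507]
tool_rot: [0.0, 0.861, 0.509, 0.0]
force: [-1.3, 0.7, 5.1]
opening: 0.0306
finger_force: 49.5
clock: 36.72
tcp_pos: [0.4782, -0.2937, 0.0915]
tool_rot: [0.0, 0.861, 0.509, 0.0]
force: [-0.2, -0.6, -0.1]
opening: 0.0303
finger_force: 49.5
t36.7 pos[ 0.4782 -0.2937  0.0915] yaw-28.8 shift cm [ 55.21 -24.18   4.53] turn -0.866  op0.0303 ff49.5 F[-0.2 -0.6 -0.1]
```

```bash
python3 -m handwheel '[[0,0,-1.8,0],[0,0,-2.3,0],[0.8,-0.35,-2.3,0],[1.6,-0.7,-2.1,0],[2.4,-1.05,-1.5,0]]'
python3 -m handwheel '[[2.8,-1.23,0,0],[2.8,-1.23,0,0],[2.8,-1.23,0,0],[2.8,-1.23,0,0],[2.8,-1.23,0,0]]'
python3 -m handwheel '[[2.8,-1.23,0,0],[2.8,-1.23,0,0],[2.8,-1.23,0,0],[2.8,-1.23,0,0],[2.8,-1.23,0,0]]'
python3 -m handwheel '[[2.8,-1.23,0,0],[2.8,-1.23,0,0],[2.8,-1.23,0,0],[2.8,-1.23,0,0],[2.8,-1.23,0,0]]'
python3 -m handwheel '[[2.8,-1.23,0,0],[2.6,-1.1,0,0],[1.8,-0.8,0,0],[1.1,-0.4,0,0],[0.4,-0.1,0,0]]'
python3 -m handwheel '[[0,0,0,-0.08],[0,0,0,-0.11],[0,0,0,-0.11],[0,0,0,-0.11],[0,0,0,-0.11]]'
python3 -m handwheel '[[0,0,0,-0.11],[0,0,0,-0.11],[0,0,0,-0.08],[0,0,0,-0.045],[0,0,0,0]]'
python3 -c "from h import *;go(.5325,.3065,.046,20.8)"
```

```text
clock: 37.13
tcp_pos: [0.484, -0.243, 0.1936]
tool_rot: [0.002, 0.862, 0.508, 0.001]
force: [0.8, -0.3, -1.1]
opening: 0.0305
finger_force: 49.6
clock: 37.55
tcp_pos: [0.4966, -0.0878, 0.1916]
tool_rot: [0.001, 0.861, 0.509, 0.001]
force: [0.5, 0.3, -1.7]
opening: 0.0308
finger_force: 49.6
clock: 37.97
tcp_pos: [0.5101, 0.0647, 0.1915]
tool_rot: [0.0, 0.861, 0.509, 0.001]
force: [-0.5, -0.3, -1.2]
opening: 0.0308
finger_force: 49.6
clock: 38.38
tcp_pos: [0.5237, 0.2171, 0.1915]
tool_rot: [0.0, 0.861, 0.509, 0.001]
force: [1.0, 0.3, -1.5]
opening: 0.0305
finger_force: 49.6
clock: 38.8
tcp_pos: [0.534, 0.3111, 0.1909]
tool_rot: [-0.0, 0.86, 0.51, 0.001]
force: [0.2, -0.1, -0.6]
opening: 0.0302
finger_force: 49.6
clock: 39.22
tcp_pos: [0.5338, 0.3076, 0.1908]
tool_rot: [0.0, 0.7, 0.714, -0.0]
force: [0.1, -0.5, -1.4]
opening: 0.0301
finger_force: 49.6
clock: 39.63
tcp_pos: [0.5339, 0.3077, 0.1908]
tool_rot: [0.0, 0.569, 0.823, -0.0]
force: [0.1, -0.5, -1.1]
opening: 0.0307
finger_force: 49.5
t39.6 pos[0.5339 0.3077 0.1908] yaw20.7 shift cm [-0.06 -0.17 14.48] turn -0.002  op0.0307 ff49.5 F[ 0.1 -0.5 -1.1]
```

```bash
python3 -m handwheel '[[0,-0.1,1.3,0],[0,-0.05,2.3,0],[0,0,2.8,0],[0,0,2.8,0],[0,0,2,0]]'
python3 -m handwheel '[[0,0,1.2,0],[0,0,0.7,0],[0,0,0.4,0],[0,0,0.1,0],[0,0,0,0]]'
python3 -c "from h import *;go(.5325,.3065,.0465,20.8)"
```

```text
clock: 40.05
tcp_pos: [0.5314, 0.307, 0.0765]
tool_rot: [-0.0, 0.569, 0.822, -0.001]
force: [0.5, -0.5, -1.5]
opening: 0.031
finger_force: 49.6
clock: 40.47
tcp_pos: [0.5329, 0.3087, 0.0551]
tool_rot: [0.0, 0.569, 0.823, 0.0]
force: [0.1, 0.4, -1.1]
opening: 0.0305
finger_force: 49.6
t40.5 pos[0.5329 0.3087 0.0551] yaw20.7 shift cm [-0.19 -0.12  0.86] turn -0.002  op0.0305 ff49.6 F[ 0.1  0.4 -1.1]
```

```bash
python3 -m handwheel '[[-0.1,0,0.3,0],[0,0,0.2,0],[0,0,0.15,0],[0,0,0.05,0],[0,0,0,0]]'
python3 -m handwheel '[[0,0,0.05,0],[0,0,0.05,0],[0,0,0,0]]'
python3 -m handwheel '[[0,0,0.05,0],[0,0,0,0],[0,0,0,0]]'
```

```text
clock: 40.88
tcp_pos: [0.5326, 0.3077, 0.0473]
tool_rot: [-0.0, 0.568, 0.823, -0.0]
force: [0.0, -0.2, -1.4]
opening: 0.0305
finger_force: 49.6
clock: 41.13
tcp_pos: [0.5328, 0.3079, 0.0467]
tool_rot: [0.0, 0.568, 0.823, 0.0]
force: [-0.7, -0.2, 1.0]
opening: 0.0307
finger_force: 49.9
clock: 41.38
tcp_pos: [0.5328, 0.3079, 0.0467]
tool_rot: [0.0, 0.568, 0.823, 0.0]
force: [-1.6, -0.9, 5.3]
opening: 0.0307
finger_force: 50.2
```

```bash
python3 -m handwheel '[[0,0,0,0],[0,0,0,0],[0,0,0,0],[0,0,0,0],[0,0,0,0]]' -1 50
python3 -m handwheel '[[0,0,0,0],[0,0,-0.5,0],[0,0,-1,0],[0,0,-2,0],[0,0,-2.5,0]]'
python3 -m handwheel '[[0,0,-3,0],[0,0,-3,0],[0,0,-2,0],[0,0,-1,0],[0,0,0,0]]'
python3 -m handwheel '[[0,0,0,0],[0,0,0,0],[0,0,0,0],[0,0,0,0],[0,0,0,0]]'
python3 - <<'E'
from h import *
for cam in ("top","wrist"):
    fr,hsv,P=cloud(cam); H,S=hsv[...,0].astype(int),hsv[...,1]
    if cam=="wrist": cv2.imwrite("pics/w9.png",fr)
    m=((H<4)|(H>172))&(S>150)&(P[...,2]>.05)&(P[...,0]>.4)&(P[...,0]<.7)&(abs(P[...,1]-.2)<.15)
    n,l,st,c=cv2.connectedComponentsWithStats(m.astype(np.uint8))
    for i in range(1,n):
        if st[i,4]<40: continue
        p=P[l==i]; zt=np.percentile(p[:,2],90); t=p[p[:,2]>zt-.004][:,:2]
        d=t.mean(0)-[.5668,.2145]; print(cam,c[i].round(),zt.round(4),t.mean(0).round(4),"tray xy",(d@[-.356,.934]).round(4),(d@[-.934,-.356]).round(4))
fr,_,_=cloud("side"); cv2.imwrite("pics/s9.png",cv2.resize(fr[80:240,200:400],None,fx=3.5,fy=3.5,interpolation=cv2.INTER_CUBIC))
E
```

```text
clock: 41.8
tcp_pos: [0.5327, 0.3077, 0.0456]
tool_rot: [-0.0, 0.568, 0.823, -0.0]
force: [0.7, 0.4, 0.9]
opening: 0.0854
finger_force: 0.0
clock: 42.22
tcp_pos: [0.5315, 0.3071, 0.1057]
tool_rot: [-0.001, 0.568, 0.823, -0.001]
force: [-0.1, 0.7, -0.0]
opening: 0.0855
finger_force: 0.0
clock: 42.63
tcp_pos: [0.5344, 0.3087, 0.1995]
tool_rot: [0.001, 0.568, 0.823, 0.003]
force: [0.2, 0.0, 1.1]
opening: 0.0855
finger_force: 0.0
clock: 43.05
tcp_pos: [0.532, 0.3074, 0.1945]
tool_rot: [-0.001, 0.568, 0.823, -0.001]
force: [0.5, -0.4, 0.3]
opening: 0.0852
finger_force: 0.0
top [222. 177.] 0.0818 [0.5987 0.1223] tray xy -0.0974 0.003
top [190. 186.] 0.1033 [0.5773 0.1844] tray xy -0.0319 0.0009
top [159. 196.] 0.1151 [0.554  0.2461] tray xy 0.034 0.0007
top [131. 210.] 0.098 [0.5312 0.3075] tray xy 0.0995 0.0001
wrist [282. 204.] 0.0961 [0.5316 0.3084] tray xy 0.1002 -0.0006
wrist [281. 279.] 0.1141 [0.5546 0.2471] tray xy 0.0348 -0.0002
wrist [281. 341.] 0.1018 [0.576  0.1899] tray xy -0.0262 0.0002
```

View pics/s9.png

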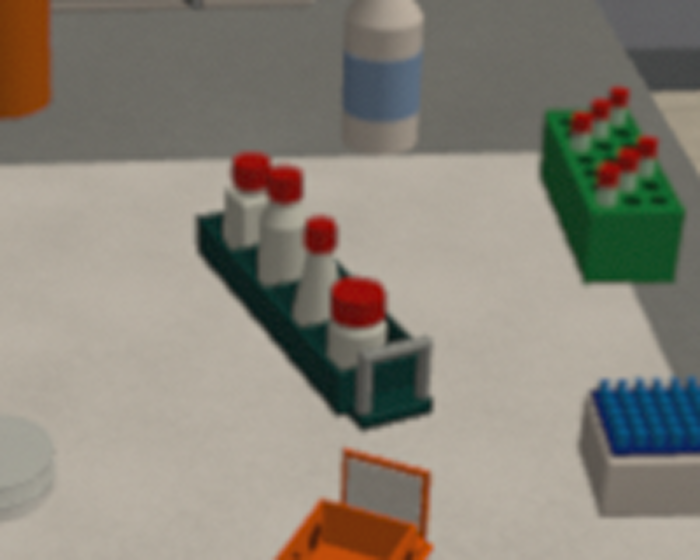

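The side view shows all four bottles upright in the tray. From the handle at (395,370) they run jar (358,300), conical (320,235), tall (285,185) and square (251,170). The top camera puts each one within about 3 mm of its well centre and the rack order is kept.

```bash
python3 -c "from bench import hand_in; print(hand_in())"
```

```text
the job is handed in; nothing more can be done
None
```

I moved all four bottles into the tray in rack order (from the handle: jar, conical, tall, square) and handed the job in at about 43 s; the cameras showed each upright within about 3 mm of its well centre, after one slipped first grip on the jar that moved nothing, and the hand-in returned no verdict.

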